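# Fit the blue filter cell on the bayonet port of the light source

## Task

Put the cell with the blue glass over the spigot on top of the white light source, glass upwards and its white dot about at the red line, and turn it clockwise, less than a quarter turn, until the keyway hidden under the dot drops over the pin. Then push it fully home against the sprung brass ring and finish while still gripping it and holding it down there: let go and the spring lifts it again. Leave the cell with the amber glass, the timer and the two loose bottles where they are.

Things in the scene. Friction and masses are not known exactly. Their poses are not given: they have to be found in the camera images.
- blue_cell: the filter cell to fit: an upright knurled black cap, 49 mm outside diameter, 40 mm tall, 0.06 to 0.13 kg, with blue glass on top and a blue band round it. Loose, standing on the worktop. Origin at the centre of its open underside, z up along its axis
- cell_dot (a point): white dot on the rim of the blue cell's top, at the cell's own -x, 21 mm from its axis and 38 mm above its underside (a white stripe runs down the side below it). The one keyway is straight below the dot, hidden inside: a slot about 9 mm wide in the 33 mm bore, out to 42 mm diameter, running the bore's whole length (34 mm) to the underside
- amber_cell: an identical cell with amber glass and band, loose; to be left alone. Origin as for the blue cell
- light_source: white bench light source, 120 x 130 mm, flat top 45 mm high, fixed. Origin at the centre of its underside, on the axis of the spigot. A fixed aluminium spigot of 30 mm diameter stands on the middle of the top. Fixed room furniture near it: the big analyser, 0.5 m tall, at x > 0.5 m, y < -0.33 m, and the tall white analyser tower at x > 0.63 m, y -0.06 to 0.18 m
- port_mark (a point): red line on the light source's top, at its own -x, 45 mm from the spigot's axis. The spigot's chamfered tip is 30 mm above that top. A steel pin 5 mm wide sticks out from the spigot to 20 mm from the axis, upper face 14 mm above the top. Its direction is not reported: it lies anywhere from 20 to 80 degrees clockwise (seen from above) of the red line; find it by feel
- port_seat (a point): centre of the seat shoulder round the spigot, 5 mm above the light source's top (50 mm above the worktop). The cell's origin is here when the cell is fully home; while the cell stands on the pin, its origin is 9 mm higher
- spring_ring (a joint): brass ring of 55 mm outside diameter round the spigot, sprung upward; value is how far it is pressed down (m): 0 when up, with its top 14 mm above the light source's top (level with the top of the pin), 0.009 when the cell is home. It pushes up with 2 N when up and 4.3 N at 9 mm. It slides only up and down
- timer: small white timer, 64 x 66 x 20 mm, loose, origin under its centre; leave alone
- stain_bottle: purple stain bottle with white cap, 38 mm diameter, 88 mm tall, loose, origin under its centre; leave alone
- oil_bottle: small brown oil bottle with black cap, 25 mm diameter, 62 mm tall, loose, origin under its centre; leave alone

How it is judged:
By the outcome, as a careful person would: the job done as asked, in the order asked, and still so for the second after the job is handed in, while the arm keeps its last pose, push and grip.
It also fails if it takes over 45 s, if anything falls off the work surface, if the arm or the gripper's body presses on something with over 40 N, if the wrist force passes 120 N, or if a joint passes its speed limit or range.

## Robot

A 6-joint arm with a two-finger parallel gripper is mounted at the origin on a cart in front of the work surface, level with it; the furniture and walls round the work are solid. World frame = base frame: x ahead of the robot, y to its left, z up, the work surface at z = 0. Lengths are in m, angles in rad, forces in N, time in s.
With the tool pointing down it reaches from about 0.35 to 0.875 m from the base axis. Payload 15.5 kg.
Tool frame: the origin (TCP) lies midway between the tips of the shut fingers; the grasp point (between the pads) lies 19 mm behind it; z points along the fingers, y is the line along which they close (so a half turn about z gives the same grasp; the last joint's range is limited). The gripper opens to 85 mm and grips with 20 to 120 N. Pads are 22 mm wide; open, the fingers measure 114 mm over their backs; the gripper's body (76 mm by 85 mm) begins 54 mm behind the grasp point. The pads swing forward as they close: fully open they stand 13 mm farther back than shut.
Start: joints at [-1.411, 0.494, 1.345, -0, 1.302, -0.096], TCP at [0.158, -0.605, 0.231] pointing down, gripper open.
Joint ranges: [-2.91, 2.91], [-0.82, 2.16], [0.22, 2.67], [-1.22, 4.37], [0.12, 2.79], [-3.08, 3.08]. Speed limits (rad/s): [1.89, 1.89, 2.57, 3.01, 3.01, 3.01].

## Interface

Orientations are given as a unit quaternion [x, y, z, w].
In Python, from station import r gives the robot as it stands.
- The arm moves only by the shell command python3 -m handwheel 'ROWS' [FORCE]. ROWS is JSON, a list of rows, each an object of numbers: "rx", "ry", "rz": the turn, a rotation vector about the tool's x, y, z in units of 6 degrees (1.0 is 6 degrees); "x", "y", "z": the shift along the tool's x, y, z in units of 25 mm (1.0 is 25 mm); "gripper": the finger opening in mm, from 0 to 85.4. In form: [{"rx": .., "ry": .., "rz": .., "x": .., "y": .., "z": .., "gripper": ..}, ...]. A call has 1 to 8 rows; each row shifts and turns the commanded pose from where the row before left it, along the tool's axes as they then stand; what a row does not reach is not made up. A row lasts 1/12 s, in which the tool goes at most 41.7 mm and 7.16 degrees, less where a joint would pass 70% of its speed; a pose out of reach is approached as far as the arm can. A call is refused whole if a number of a shift passes 1 or a number of a turn 1, either way. A call with a gripper value outside its range is refused whole. The fingers move at their own pace and stop on an object; FORCE is the grip in N (left out, the last holds). Time passes only in rows, so rows that do not move let the fingers close. It gives the time, the measured TCP pose, the force, the opening and the grip force at its end, in the units of the state.
- r.get_obs(): the state, without advancing time (a new reading comes with each control period).
- r.camera(name): name is "scene" or "top"; returns (picture, depth): 480x640x3 uint8, red, green, blue; 480x640 float32, m along the optical axis (not along the pixel's ray), 0 where there is no reading.
- r.camera_params(name): a dict with "K" (3x3 intrinsics, pixels), "extrinsics" (4x4, takes a point from camera to world coordinates). Camera axes: x right, y up, looking along -z (the intrinsics and any distortion apply to the point x, -y, -z); pixel columns grow to the right and rows downward; lengths in m; the calibration is good to about 2 mm. A picture is of the moment at which its call begins. camera_params takes no time and is no camera call.
- r.hand_in(): hands the job in; it is judged then, once.
Trained networks look in the newest picture that a camera, given by its name, has taken for a name from the list of things; names that differ only in an ending like _2 or _b are one class to them, and where a whole thing is asked for, a point or a joint stands for the part that bears it (a point fixed in the world has none). Each returns a list of dicts, best first, with "score" (0 to 1); they miss things now and then, are a little off and sometimes report something else, mostly with a low value. They report only what shows in the picture. A call takes as long as a camera call.
- r.outline_of(target, camera): "mask" (480x640 bool, what is visible of it) and "pixel" ([column, row] in pixels, amid what is visible of it).
The state is a dict: "clock": time; "joints": joint angles; "qvel": joint speeds; "joint_torque": joint torques, N m; "ee_pos": TCP position; "tcp_rot": TCP orientation; "ft_force": force on the tool from outside, world axes, zero at the start; "torque": the same for the moment, N m; "width": opening from 0.0 (shut) to 1.0 (fully open); "grip_force": force on a finger pad.
Only numpy, scipy, OpenCV 4.12 (cv2) and the standard library are available. Lean on these libraries where they do the work, as an engineer would, in place of code of your own. Each camera call takes 0.05 s, during which the arm holds its last target. There are 200 camera calls.

## Working session

There is one attempt and no reset: what is moved stays moved. The work goes in short steps, Python scripts to look and compute and a shell command to move; the robot and the scene stay as the last step left them, time stands still between calls to the robot, and variables do not carry over. Pictures are saved under pics/ and viewed, at most 10 in all, crops included, and the job is handed in when it is done.

```bash
ls; mkdir -p pics
cat > h.py <<'E'
import numpy as np, cv2
from station import r
def pts(cam, depth, mask):
    p=r.camera_params(cam);K=np.array(p["K"]);T=np.array(p["extrinsics"])
    v,u=np.nonzero(mask&(depth>0)); d=depth[v,u]
    x=(u-K[0,2])/K[0,0]*d; y=(v-K[1,2])/K[1,1]*d
    P=np.c_[x,-y,-d,np.ones(len(d))]@T.T
    return P[:,:3],u,v
E
python3 - <<'E'
from h import *
o=r.get_obs();print({k:np.round(v,3) for k,v in o.items()})
for c in("top","scene"):
    im,d=r.camera(c);cv2.imwrite(f"pics/{c}0.png",im[:,:,::-1]);np.save(f"{c}.npy",d)
    print(c,r.camera_params(c))
    for t in("blue_cell","amber_cell","light_source","cell_dot","port_mark","spring_ring","timer","stain_bottle","oil_bottle"):
        for q in r.outline_of(t,c)[:2]:
            P,u,v=pts(c,d,q["mask"])
            if len(P): print(c,t,round(q["score"],2),np.round(q["pixel"]),len(P),np.round(np.median(P,0),3),np.round(np.percentile(P,2,axis=0),3),np.round(np.percentile(P,98,axis=0),3))
E
```

```text
pics
{'clock': np.float64(0.0), 'joints': array([-1.41 ,  0.494,  1.346, -0.   ,  1.302, -0.095]), 'qvel': array([ 0.001, -0.   , -0.001, -0.   ,  0.001, -0.   ]), 'joint_torque': array([ 4.0000e-03, -8.8216e+01, -3.8388e+01,  0.0000e+00,  1.0000e-02,
        0.0000e+00]), 'ee_pos': array([ 0.158, -0.604,  0.231]), 'tcp_rot': array([ 0.992,  0.128, -0.   , -0.001]), 'ft_force': array([ 0.965,  0.773, -0.531]), 'torque': array([ 0.043, -0.06 ,  0.04 ]), 'grip_force': np.float64(0.0), 'width': np.float64(1.006)}
top {'K': array([[489.27634741,   0.        , 321.19676321],
       [  0.        , 489.27634741, 238.76094671],
       [  0.        ,   0.        ,   1.        ]]), 'extrinsics': array([[ 0.02923677,  0.98859549, -0.14773005,  0.35677768],
       [-0.99952897,  0.02753492, -0.01355239,  0.04941669],
       [-0.00933009,  0.1480567 ,  0.98893486,  1.18606687],
       [ 0.        ,  0.        ,  0.        ,  1.        ]])}
top amber_cell 0.69 [230. 244.] 354 [0.506 0.277 0.039] [0.486 0.257 0.013] [0.529 0.3   0.045]
top amber_cell 0.44 [175. 286.] 744 [0.4   0.404 0.017] [0.365 
[... 1500 characters left out ...]
 252.] 519 [0.481 0.087 0.031] [0.467 0.06  0.003] [0.509 0.101 0.042]
scene cell_dot 0.37 [400. 218.] 974 [ 0.462 -0.151  0.036] [ 0.389 -0.236  0.002] [ 0.515 -0.138  0.061]
scene port_mark 0.71 [401. 217.] 974 [ 0.464 -0.151  0.036] [ 0.389 -0.231  0.003] [ 0.514 -0.136  0.061]
scene timer 0.78 [214. 358.] 1271 [0.39  0.412 0.017] [0.358 0.372 0.006] [0.429 0.446 0.021]
scene stain_bottle 0.56 [377. 181.] 378 [ 0.625 -0.275  0.045] [ 0.613 -0.294  0.006] [ 0.645 -0.266  0.089]
scene stain_bottle 0.36 [318. 214.] 207 [ 0.611 -0.028  0.031] [ 0.604 -0.101  0.001] [ 0.685 -0.02   0.059]
scene oil_bottle 0.56 [316. 214.] 242 [ 0.612 -0.028  0.028] [ 0.604 -0.113  0.   ] [ 0.703 -0.02   0.06 ]
```

Run:
```python
import cv2,numpy as np
t=cv2.imread("pics/top0.png");s=cv2.imread("pics/scene0.png")
f=lambda i,u,v,w,h:cv2.resize(i[v-h:v+h,u-w:u+w],(400,300),interpolation=cv2.INTER_CUBIC)
a=np.hstack([f(t,317,252,40,30),f(t,432,272,60,45)]);b=np.hstack([f(s,322,253,48,36),f(s,402,216,64,48)])
cv2.imwrite("pics/m0.png",np.vstack([a,b]))
```

```text
(no output)
```

View pics/m0.png

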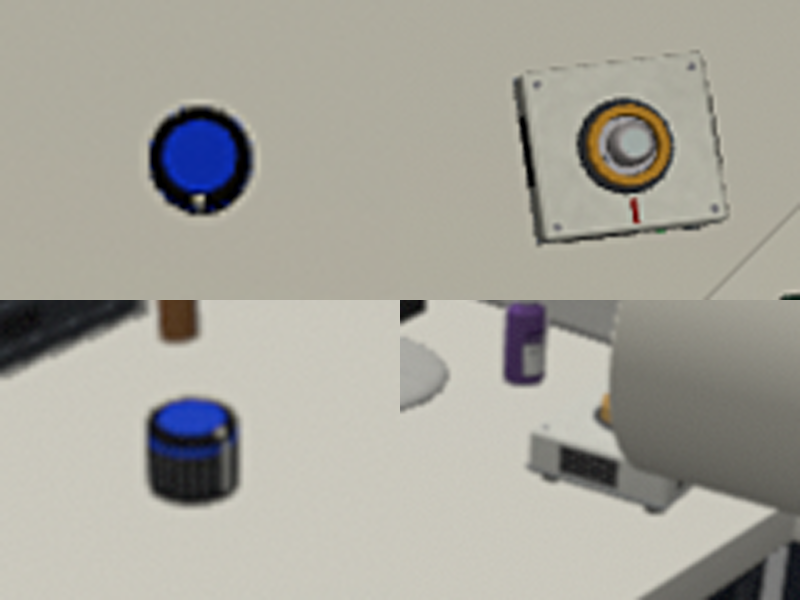

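View pics/top0.png

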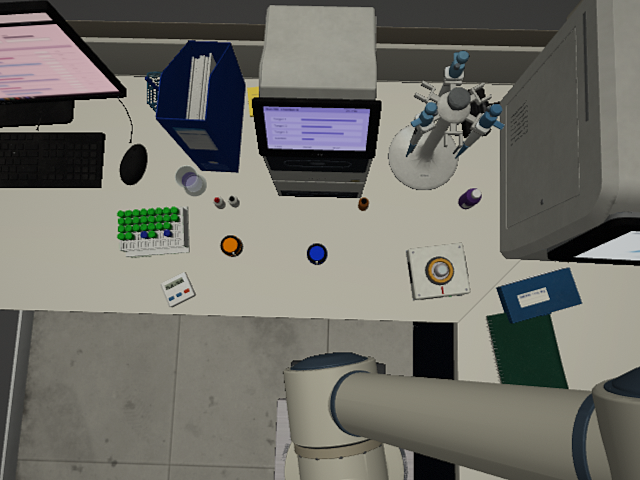

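The view shows the blue cell at (317,253) with its dot at (317,261), and the spigot near (440,270) with the red line at (442,290). Both are on the robot's side of their axes. Next I locate them precisely by ray-plane intersection.

```bash
cat >> h.py <<'E'
def ray(cam,u,v,z):
    p=r.camera_params(cam);K=np.array(p["K"]);T=np.array(p["extrinsics"])
    d=T[:3,:3]@np.array([(u-K[0,2])/K[0,0],-(v-K[1,2])/K[1,1],-1]);o=T[:3,3]
    return o+d*(z-o[2])/d[2]
def cen(w,off=(0,0)):
    v,u=np.mgrid[:w.shape[0],:w.shape[1]];w=w.astype(float);return (u*w).sum()/w.sum()+off[0],(v*w).sum()/w.sum()+off[1]
E
python3 - <<'E'
from h import *
def win(im,u,v,h):
    return im[v-h:v+h,u-h:u+h].astype(float),(u-h,v-h)
for c,(bu,bv),(su,sv) in(("top",(317,253),(439,271)),("scene",(322,252),(0,0))):
    im=cv2.imread(f"pics/{c}0.png")[:,:,::-1]
    w,o=win(im,bu,bv,16);R,G,B=w[...,0],w[...,1],w[...,2]
    bl=np.clip(B-R-60,0,None); 
    if c=="top":
        g=cen(bl,o);print("glass",g,ray(c,*g,.040))
        dark=np.clip(150-w.min(2),0,None)
        m=(w.min(2)<110)|(bl>0);e=cen(m,o);print("whole",e,ray(c,*e,.036))
        n,l,st,ce=cv2.connectedComponentsWithStats(m.astype(np.uint8));print(st,ce+o)
        x,y,ww,hh=st[1][:4]
        vv,uu=np.mgrid[:32,:32]
        hull=np.hypot(uu-(g[0]-o[0]),vv-(g[1]-o[1]))<9.7
        dot=np.clip(R-70,0,None)*hull*(vv>g[1]-o[1]+4);q=cen(dot,o);print("dot",q,ray(c,*q,.040),dot.max())
        w,o=win(im,su,sv,28);R,G,B=w[...,0],w[...,1],w[...,2]
        vv,uu=np.mgrid[:56,:56]
        br=(R-B>60)&(G-B>15);el=cv2.fitEllipse(np.argwhere(br)[:,::-1].astype(np.float32));print("brass n",br.sum(),np.array(el[0])+o)
        ct=max(cv2.findContours(br.astype(np.uint8),0,1)[0],key=len);el=cv2.fitEllipse(ct);q=np.array(el[0])+o;print("brass",q,el,ray(c,*q,.059))
        red=np.clip(R-G-40,0,None)*(R-B-0>40)*(np.abs(G-B)<25)*(vv+o[1]>283);q=cen(red,o);print("red",q,red.max(),ray(c,*q,.045))
        print(np.argwhere(red>0)[:,::-1].tolist(),o)
P=None
d=np.load("top.npy");m=np.zeros((480,640),bool);m[240:305,400:475]=1
X,u,v=pts("top",d,m);k=abs(X[:,2]-.045)<.004
b=cv2.minAreaRect(X[k][:,:2].astype(np.float32)*1000);print("top rect",b,"z",np.median(X[k][:,2]))
E
```

```text
glass (np.float64(316.4621734043936), np.float64(252.73722864942155)) [0.49435052 0.0753115  0.04      ]
whole (np.float64(316.72222222222223), np.float64(253.51111111111112)) [0.49300503 0.07473011 0.036     ]
[[  0   0  32  32 664]
 [  6   6  21  22 360]] [[316.37951807 251.95180723]
 [316.72222222 253.51111111]]
dot (np.float64(316.49013157894734), np.float64(261.3388157894737)) [0.47398793 0.07462086 0.04      ] 103.0
brass n 216 [440.13910103 270.05338669]
brass [440.18283272 270.02795219] ((29.182832717895508, 27.027952194213867), (23.23447608947754, 24.06368637084961), 113.4547348022461) [ 0.46002077 -0.21107862  0.059     ]
red (np.float64(441.9836400817996), np.float64(289.9713701431493)) 73.0 [ 0.41512197 -0.21816625  0.045     ]
[[31, 43], [30, 44], [31, 44], [30, 45], [31, 45], [31, 46], [31, 47], [32, 47], [31, 48], [32, 48], [31, 49], [32, 49], [31, 50], [32, 50]] (411, 243)
top rect ((460.66009521484375, -212.02413940429688), (119.75988006591797, 131.59861755371094), 8.391343116760254) z 0.04551736017306318
```

```bash
M="python3 -m handwheel"
python3 -m handwheel '[{"x":0.83,"y":-0.95,"gripper":85},{"x":0.83,"y":-0.95},{"x":0.83,"y":-0.95},{"x":0.83,"y":-0.95},{"x":0.83,"y":-0.95},{"x":0.83,"y":-0.95},{"x":0.83,"y":-0.95},{"x":0.83,"y":-0.95}]' 30
python3 -m handwheel '[{"x":0.83,"y":-0.95},{"x":0.83,"y":-0.95},{"x":0.83,"y":-0.95},{"x":0.83,"y":-0.95},{"x":0.83,"y":-0.95},{"x":0.83,"y":-0.95},{"x":0.83,"y":-0.95},{"x":0.83,"y":-0.95}]'
cat >> h.py <<'E'
def rows(x,y,z=None,yaw=None):
    "tool shift units to reach world x,y,z; yaw (deg, heading of tool x) turn units"
    from scipy.spatial.transform import Rotation as R
    o=r.get_obs();q=R.from_quat(o["tcp_rot"]);p=np.array(o["ee_pos"]);m=q.as_matrix()
    t=np.array([x,y,p[2] if z is None else z])-p
    print("clock",round(float(o["clock"]),2),"pos",p.round(4),"yaw",round(np.degrees(np.arctan2(m[1,0],m[0,0])),2),"zaxis",m[:,2].round(4),"f",np.round(o["ft_force"],1),"tq",np.round(o["torque"],2),"w",round(float(o["width"])*85.4,1),"q",np.round(o["joints"],2))
    print("units",(m.T@t/.025).round(2))
E
python3 -c "
from h import *
rows(.494,.075)"
```

```text
clock 1.0 pos [ 0.1581 -0.6046  0.2313] yaw 14.66 zaxis [ 0.  0. -1.] f [1.  0.4 0.2] tq [-0.08  0.01 -0.01] w 85.2 q [-1.41  0.49  1.35  0.    1.3  -0.1 ]
units [ 19.88 -22.9    0.  ]schema error: expected keys rx, ry, rz, x, y, z, gripper
schema error: expected keys rx, ry, rz, x, y, z, gripper
```

```bash
python3 -m handwheel '[{"rx":0,"ry":0,"rz":0,"x":0.83,"y":-0.95,"z":0,"gripper":85},{"rx":0,"ry":0,"rz":0,"x":0.83,"y":-0.95,"z":0,"gripper":85},{"rx":0,"ry":0,"rz":0,"x":0.83,"y":-0.95,"z":0,"gripper":85},{"rx":0,"ry":0,"rz":0,"x":0.83,"y":-0.95,"z":0,"gripper":85},{"rx":0,"ry":0,"rz":0,"x":0.83,"y":-0.95,"z":0,"gripper":85},{"rx":0,"ry":0,"rz":0,"x":0.83,"y":-0.95,"z":0,"gripper":85},{"rx":0,"ry":0,"rz":0,"x":0.83,"y":-0.95,"z":0,"gripper":85},{"rx":0,"ry":0,"rz":0,"x":0.83,"y":-0.95,"z":0,"gripper":85}]' 30
python3 -m handwheel '[{"rx":0,"ry":0,"rz":0,"x":0.83,"y":-0.95,"z":0,"gripper":85},{"rx":0,"ry":0,"rz":0,"x":0.83,"y":-0.95,"z":0,"gripper":85},{"rx":0,"ry":0,"rz":0,"x":0.83,"y":-0.95,"z":0,"gripper":85},{"rx":0,"ry":0,"rz":0,"x":0.83,"y":-0.95,"z":0,"gripper":85},{"rx":0,"ry":0,"rz":0,"x":0.83,"y":-0.95,"z":0,"gripper":85},{"rx":0,"ry":0,"rz":0,"x":0.83,"y":-0.95,"z":0,"gripper":85},{"rx":0,"ry":0,"rz":0,"x":0.83,"y":-0.95,"z":0,"gripper":85},{"rx":0,"ry":0,"rz":0,"x":0.83,"y":-0.95,"z":0,"gripper":85}]'
python3 -c "
from h import *
rows(.494,.075)"
```

```text
clock: 1.67
ee_pos: [0.2711, -0.3775, 0.2314]
tcp_rot: [0.992, 0.127, 0.0, 0.0]
ft_force: [1.2, -0.6, -0.5]
width: 0.997
grip_force: 0.0
clock: 2.33
ee_pos: [0.3837, -0.1516, 0.2315]
tcp_rot: [0.992, 0.127, 0.0, 0.0]
ft_force: [-0.0, -1.1, 0.2]
width: 0.994
grip_force: 0.0
clock 2.33 pos [ 0.3837 -0.1516  0.2315] yaw 14.65 zaxis [ 6.e-04 -3.e-04 -1.e+00] f [-0.  -1.1  0.2] tq [-0.01 -0.07  0.  ] w 84.9 q [-0.52  0.19  1.83  0.    1.11  0.79]
units [ 6.56 -7.65 -0.  ]
```

```bash
python3 -m handwheel '[{"rx":0,"ry":0,"rz":0,"x":0.82,"y":-0.95,"z":0,"gripper":85},{"rx":0,"ry":0,"rz":0,"x":0.82,"y":-0.95,"z":0,"gripper":85},{"rx":0,"ry":0,"rz":0,"x":0.82,"y":-0.95,"z":0,"gripper":85},{"rx":0,"ry":0,"rz":0,"x":0.82,"y":-0.95,"z":0,"gripper":85},{"rx":0,"ry":0,"rz":0,"x":0.82,"y":-0.95,"z":0.5,"gripper":85},{"rx":0,"ry":0,"rz":0,"x":0.82,"y":-0.95,"z":0.9,"gripper":85},{"rx":0,"ry":0,"rz":0,"x":0.82,"y":-0.95,"z":0.9,"gripper":85},{"rx":0,"ry":0,"rz":0,"x":0.82,"y":-0.95,"z":0.9,"gripper":85}]'
python3 -m handwheel '[{"rx":0,"ry":0,"rz":0,"x":0,"y":0,"z":0.9,"gripper":85},{"rx":0,"ry":0,"rz":0,"x":0,"y":0,"z":0,"gripper":85}]'
python3 - <<'E'
from h import *
rows(.494,.075)
for c in("top","scene"):
    im,d=r.camera(c);cv2.imwrite(f"pics/{c}1.png",im[:,:,::-1]);np.save(f"{c}1.npy",d)
t=cv2.imread("pics/top1.png");s=cv2.imread("pics/scene1.png")
f=lambda i,u,v,w,h:cv2.resize(i[v-h:v+h,u-w:u+w],(400,300),interpolation=cv2.INTER_CUBIC)
cv2.imwrite("pics/m1.png",np.vstack([np.hstack([f(t,317,252,80,60),f(t,440,272,48,36)]),np.hstack([f(s,322,253,80,60),f(s,402,216,48,36)])]))
E
```

```text
clock: 3.0
ee_pos: [0.4945, 0.0739, 0.1506]
tcp_rot: [0.992, 0.128, 0.001, 0.0]
ft_force: [0.9, -0.2, 0.3]
width: 1.001
grip_force: 0.0
clock: 3.17
ee_pos: [0.4923, 0.0735, 0.1255]
tcp_rot: [0.992, 0.129, -0.002, -0.0]
ft_force: [-1.7, 0.0, 0.1]
width: 0.995
grip_force: 0.0
clock 3.17 pos [0.4923 0.0735 0.1255] yaw 14.8 zaxis [-5.e-03 -1.e-04 -1.e+00] f [-1.7  0.   0.1] tq [-0.03  0.09  0.02] w 84.9 q [ 0.03  0.46  1.77 -0.    0.91  1.34]
units [ 0.08 -0.04 -0.  ]
```

View pics/m1.png

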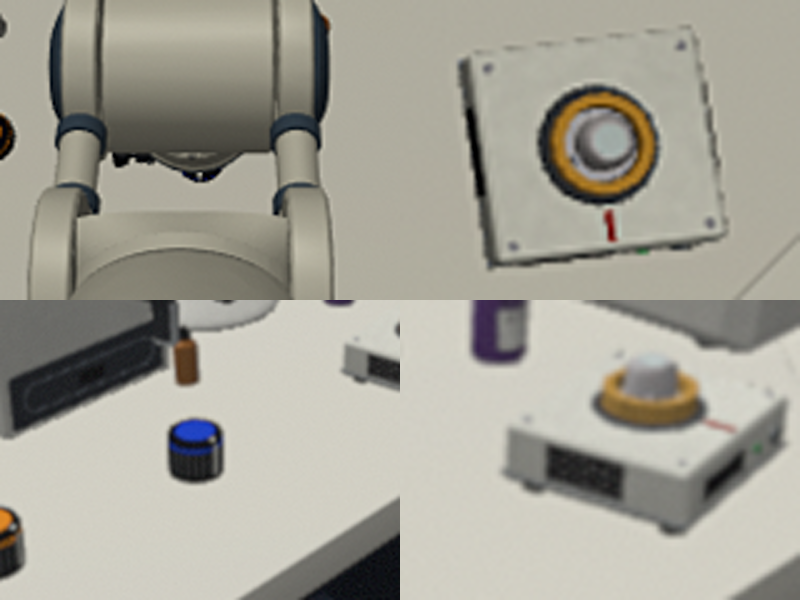

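Scene view (bottom) shows the cell standing clear, with its dot facing the robot side. It also shows the spigot, ring and red line unobstructed. I cross-check positions from the scene camera.

Run:
```python
from h import *
im=cv2.imread("pics/scene1.png")[:,:,::-1].astype(int);R,G,B=im[...,0],im[...,1],im[...,2]
def box(u0,u1,v0,v1):
    m=np.zeros((480,640),bool);m[v0:v1,u0:u1]=1;return m
def ell(m,z,n,inv=False):
    ct=max(cv2.findContours(m.astype(np.uint8),0,1)[0],key=len);e=cv2.fitEllipse(cv2.convexHull(ct))if len(ct)>8 else None
    print(n,np.round(e[0],2),np.round(e[1],1),ray("scene",*e[0],z).round(4))
bl=box(300,345,230,272)&(B-R>50)
vs,us=np.nonzero(bl);print(us.min(),us.max(),vs.min(),vs.max())
# silhouette of the whole cell
dark=box(300,345,230,272)&((im.max(2)<110)|(B-R>40))
vs,us=np.nonzero(dark);print("cell",us.min(),us.max(),vs.min(),vs.max())
# axis column mid of silhouette vs predicted: project model
p=r.camera_params("scene");K=np.array(p["K"]);T=np.linalg.inv(np.array(p["extrinsics"]))
def proj(X):
    c=(np.c_[X,np.ones(len(X))]@T.T);return np.c_[K[0,2]+K[0,0]*c[:,0]/-c[:,2],K[1,2]-K[1,1]*c[:,1]/-c[:,2]]
a=np.linspace(0,2*np.pi,72)
def sil(x,y,z0,z1,rad):
    q=np.vstack([proj(np.c_[x+rad*np.cos(a),y+rad*np.sin(a),0*a+z])for z in(z0,z1)]);return q.min(0)-.0,q.max(0)
print("pred cell",sil(.494,.075,0,.04,.0245))
br=box(375,440,185,240)&(R-B>50)&(G-B>15)
vs,us=np.nonzero(br);print("brass",us.min(),us.max(),vs.min(),vs.max())
print("pred ring",sil(.460,-.2113,.0515,.059,.0275))
red=box(405,430,205,235)&(R-G>35)&(abs(G-B)<25);q=cen(red*(R-G));print("red",q,red.sum(),ray("scene",*q,.045))
```

```text
310 329 241 254
cell 309 330 241 265
pred cell (array([308.21332119, 239.1207047 ]), array([331.1747922 , 266.56817466]))
brass 403 425 197 208
pred ring (array([401.77641983, 195.79112176]), array([424.94305764, 208.09849064]))
red (np.float64(428.4931506849315), np.float64(209.0)) 2 [ 0.42176916 -0.22128697  0.045     ]
```

```bash
python3 -m handwheel '[{"rx":0,"ry":0,"rz":0,"x":0.04,"y":-0.04,"z":0.8,"gripper":85},{"rx":0,"ry":0,"rz":0,"x":0,"y":0,"z":0.8,"gripper":85},{"rx":0,"ry":0,"rz":0,"x":0,"y":0,"z":0.8,"gripper":85},{"rx":0,"ry":0,"rz":0,"x":0,"y":0,"z":0.8,"gripper":85},{"rx":0,"ry":0,"rz":0,"x":0,"y":0,"z":0.8,"gripper":85},{"rx":0,"ry":0,"rz":0,"x":0,"y":0,"z":0.7,"gripper":85},{"rx":0,"ry":0,"rz":0,"x":0,"y":0,"z":0,"gripper":85}]'
python3 -c "
from h import *
rows(.494,.075,.008)"
```

```text
clock: 3.85
ee_pos: [0.4941, 0.0725, 0.0106]
tcp_rot: [0.992, 0.127, -0.001, -0.0]
ft_force: [-0.9, -0.4, 0.9]
width: 0.995
grip_force: 0.0
clock 3.85 pos [0.4941 0.0725 0.0106] yaw 14.57 zaxis [-1.5e-03 -1.0e-04 -1.0e+00] f [-0.9 -0.4  0.9] tq [-0.03  0.02  0.03] w 85.0 q [ 0.03  0.66  1.85 -0.    0.63  1.34]
units [ 0.02 -0.1   0.1 ]
```

```bash
python3 -m handwheel '[{"rx":0,"ry":0,"rz":0,"x":0.02,"y":-0.1,"z":0.08,"gripper":85},{"rx":0,"ry":0,"rz":0,"x":0,"y":0,"z":0,"gripper":40},{"rx":0,"ry":0,"rz":0,"x":0,"y":0,"z":0,"gripper":40},{"rx":0,"ry":0,"rz":0,"x":0,"y":0,"z":0,"gripper":40},{"rx":0,"ry":0,"rz":0,"x":0,"y":0,"z":0,"gripper":40},{"rx":0,"ry":0,"rz":0,"x":0,"y":0,"z":0,"gripper":40},{"rx":0,"ry":0,"rz":0,"x":0,"y":0,"z":0,"gripper":40},{"rx":0,"ry":0,"rz":0,"x":0,"y":0,"z":0,"gripper":40}]' 50
python3 -c "
from h import *
rows(.494,.075,.008)"
```

```text
clock: 4.52
ee_pos: [0.495, 0.076, 0.0106]
tcp_rot: [0.992, 0.128, 0.001, 0.0]
ft_force: [-1.6, -0.6, 17.7]
width: 0.552
grip_force: 48.8
clock 4.52 pos [0.495  0.076  0.0106] yaw 14.67 zaxis [ 0.002 -0.    -1.   ] f [-1.6 -0.6 17.7] tq [-0.2   0.36 -0.02] w 47.1 q [ 0.03  0.66  1.85 -0.    0.62  1.35]
units [-0.05  0.03  0.1 ]
```

```bash
python3 -m handwheel '[{"rx":0,"ry":0,"rz":0,"x":0,"y":0,"z":-0.4,"gripper":40},{"rx":0,"ry":0,"rz":0,"x":0,"y":0,"z":-0.8,"gripper":40},{"rx":0,"ry":0,"rz":0,"x":0,"y":0,"z":-1,"gripper":40},{"rx":0,"ry":0,"rz":0,"x":0,"y":0,"z":-1,"gripper":40},{"rx":0,"ry":0,"rz":0,"x":0,"y":0,"z":-1,"gripper":40},{"rx":0,"ry":0,"rz":0,"x":0,"y":0,"z":-0.8,"gripper":40},{"rx":0,"ry":0,"rz":0,"x":0,"y":0,"z":-0.4,"gripper":40},{"rx":0,"ry":0,"rz":0,"x":0,"y":0,"z":0,"gripper":40}]'
python3 - <<'E'
from h import *
rows(.461,-.211)
E
```

```text
clock: 5.18
ee_pos: [0.4955, 0.0761, 0.1472]
tcp_rot: [0.992, 0.128, 0.002, 0.0]
ft_force: [0.7, -0.1, -0.4]
width: 0.548
grip_force: 52.4
clock 5.18 pos [0.4955 0.0761 0.1472] yaw 14.66 zaxis [ 4.5e-03  2.0e-04 -1.0e+00] f [ 0.7 -0.1 -0.4] tq [-0.01 -0.04 -0.  ] w 46.8 q [0.03 0.43 1.75 0.   0.96 1.35]
units [-4.240e+00  1.076e+01 -1.000e-02]
```

```bash
python3 -m handwheel '[{"rx":0,"ry":0,"rz":0,"x":-0.2,"y":0.5,"z":0,"gripper":40},{"rx":0,"ry":0,"rz":0,"x":-0.32,"y":0.82,"z":0,"gripper":40},{"rx":0,"ry":0,"rz":0,"x":-0.32,"y":0.82,"z":0,"gripper":40},{"rx":0,"ry":0,"rz":0,"x":-0.32,"y":0.82,"z":0,"gripper":40},{"rx":0,"ry":0,"rz":0,"x":-0.32,"y":0.82,"z":0,"gripper":40},{"rx":0,"ry":0,"rz":0,"x":-0.32,"y":0.82,"z":0,"gripper":40},{"rx":0,"ry":0,"rz":0,"x":-0.32,"y":0.82,"z":0,"gripper":40},{"rx":0,"ry":0,"rz":0,"x":-0.32,"y":0.82,"z":0,"gripper":40}]'
python3 -m handwheel '[{"rx":0,"ry":0,"rz":0,"x":-0.32,"y":0.82,"z":0,"gripper":40},{"rx":0,"ry":0,"rz":0,"x":-0.32,"y":0.82,"z":0,"gripper":40},{"rx":0,"ry":0,"rz":0,"x":-0.32,"y":0.82,"z":0,"gripper":40},{"rx":0,"ry":0,"rz":0,"x":-0.32,"y":0.82,"z":0,"gripper":40},{"rx":0,"ry":0,"rz":0,"x":-0.32,"y":0.82,"z":0,"gripper":40},{"rx":0,"ry":0,"rz":0,"x":-0.2,"y":0.4,"z":0,"gripper":40},{"rx":0,"ry":0,"rz":-0.55,"x":0,"y":0,"z":0,"gripper":40},{"rx":0,"ry":0,"rz":-0.55,"x":0,"y":0,"z":0,"gripper":40}]'
python3 -m handwheel '[{"rx":0,"ry":0,"rz":0,"x":0,"y":0,"z":0,"gripper":40},{"rx":0,"ry":0,"rz":0,"x":0,"y":0,"z":0,"gripper":40}]'
python3 - <<'E'
from h import *
rows(.461,-.211)
for c in("scene","top"):
    im,d=r.camera(c);cv2.imwrite(f"pics/{c}2.png",im[:,:,::-1]);np.save(f"{c}2.npy",d)
t=cv2.imread("pics/top2.png");s=cv2.imread("pics/scene2.png")
f=lambda i,u,v,w,h:cv2.resize(i[v-h:v+h,u-w:u+w],(400,300),interpolation=cv2.INTER_CUBIC)
cv2.imwrite("pics/m2.png",np.hstack([f(t,440,260,80,60),f(s,410,185,60,45)]))
E
```

```text
clock: 5.85
ee_pos: [0.4741, -0.0912, 0.1439]
tcp_rot: [0.992, 0.128, -0.0, -0.0]
ft_force: [-0.8, 0.6, -0.5]
width: 0.548
grip_force: 52.4
clock: 6.52
ee_pos: [0.4592, -0.2108, 0.1439]
tcp_rot: [0.983, 0.185, -0.0, -0.0]
ft_force: [0.6, 0.6, -1.3]
width: 0.544
grip_force: 52.4
clock: 6.68
ee_pos: [0.4594, -0.2101, 0.144]
tcp_rot: [0.983, 0.184, -0.0, -0.0]
ft_force: [-0.4, 0.1, -1.3]
width: 0.548
grip_force: 52.4
clock 6.68 pos [ 0.4594 -0.2101  0.144 ] yaw 21.16 zaxis [-6.e-04  4.e-04 -1.e+00] f [-0.4  0.1 -1.3] tq [ 0.03 -0.02 -0.02] w 46.8 q [-0.55  0.44  1.74  0.    0.96  0.65]
units [ 0.05  0.06 -0.  ]
```

View pics/m2.png

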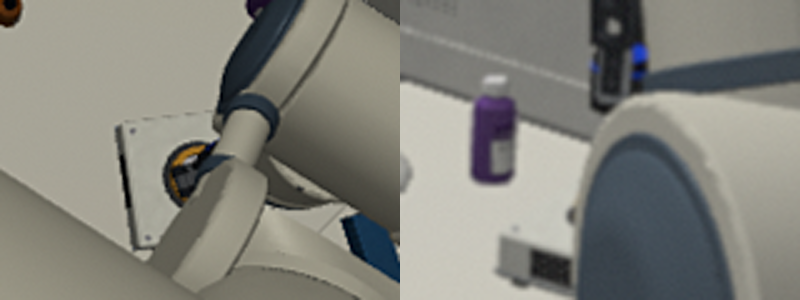

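The cell is still held (blue band in the scene crop), above the spigot. I lower it to just above the tip, then feel my way down.

```bash
python3 -m handwheel '[{"rx":0,"ry":0,"rz":0,"x":0.05,"y":0.06,"z":0.5,"gripper":40},{"rx":0,"ry":0,"rz":0,"x":0,"y":0,"z":0.6,"gripper":40},{"rx":0,"ry":0,"rz":0,"x":0,"y":0,"z":0.6,"gripper":40},{"rx":0,"ry":0,"rz":0,"x":0,"y":0,"z":0.4,"gripper":40},{"rx":0,"ry":0,"rz":0,"x":0,"y":0,"z":0.1,"gripper":40},{"rx":0,"ry":0,"rz":0,"x":0,"y":0,"z":0,"gripper":40},{"rx":0,"ry":0,"rz":0,"x":0,"y":0,"z":0,"gripper":40}]' 60
python3 -c "
from h import *
for i in range(1):rows(.461,-.211)"
python3 -m handwheel '[{"rx":0,"ry":0,"rz":0,"x":0,"y":0,"z":0.08,"gripper":40},{"rx":0,"ry":0,"rz":0,"x":0,"y":0,"z":0.08,"gripper":40},{"rx":0,"ry":0,"rz":0,"x":0,"y":0,"z":0.04,"gripper":40}]'
python3 -c "
from h import *
rows(.461,-.211)"
```

```text
clock: 7.37
ee_pos: [0.4616, -0.2115, 0.0896]
tcp_rot: [0.983, 0.184, 0.0, 0.0]
ft_force: [0.3, 0.1, -0.8]
width: 0.548
grip_force: 63.2
clock 7.37 pos [ 0.4616 -0.2115  0.0896] yaw 21.24 zaxis [ 2.e-04 -1.e-04 -1.e+00] f [ 0.3  0.1 -0.8] tq [ 0.04 -0.03  0.01] w 46.8 q [-0.55  0.53  1.79  0.    0.83  0.65]
units [-0.02 -0.03 -0.  ]
clock: 7.62
ee_pos: [0.4616, -0.2116, 0.0845]
tcp_rot: [0.983, 0.184, 0.0, 0.0]
ft_force: [0.3, -0.7, -1.3]
width: 0.546
grip_force: 63.2
clock 7.62 pos [ 0.4616 -0.2116  0.0845] yaw 21.25 zaxis [ 5.e-04 -3.e-04 -1.e+00] f [ 0.3 -0.7 -1.3] tq [ 0.06 -0.04 -0.01] w 46.6 q [-0.55  0.54  1.79 -0.    0.81  0.65]
units [-0.01 -0.03 -0.  ]
```

```bash
python3 -m handwheel '[{"rx":0,"ry":0,"rz":0,"x":0,"y":0,"z":0.06,"gripper":40},{"rx":0,"ry":0,"rz":0,"x":0,"y":0,"z":0.06,"gripper":40},{"rx":0,"ry":0,"rz":0,"x":0,"y":0,"z":0,"gripper":40}]'
python3 -m handwheel '[{"rx":0,"ry":0,"rz":0,"x":0,"y":0,"z":0.06,"gripper":40},{"rx":0,"ry":0,"rz":0,"x":0,"y":0,"z":0.06,"gripper":40},{"rx":0,"ry":0,"rz":0,"x":0,"y":0,"z":0,"gripper":40}]'
python3 -m handwheel '[{"rx":0,"ry":0,"rz":0,"x":0,"y":0,"z":0.06,"gripper":40},{"rx":0,"ry":0,"rz":0,"x":0,"y":0,"z":0.06,"gripper":40},{"rx":0,"ry":0,"rz":0,"x":0,"y":0,"z":0,"gripper":40}]'
python3 -c "
from h import *
rows(.461,-.211)"
```

```text
clock: 7.87
ee_pos: [0.4613, -0.2114, 0.0811]
tcp_rot: [0.983, 0.184, -0.0, -0.0]
ft_force: [0.1, -0.3, -0.5]
width: 0.544
grip_force: 63.2
clock: 8.12
ee_pos: [0.4613, -0.2114, 0.078]
tcp_rot: [0.983, 0.184, -0.0, -0.0]
ft_force: [0.3, 0.7, -1.1]
width: 0.545
grip_force: 63.2
clock: 8.37
ee_pos: [0.4613, -0.2114, 0.075]
tcp_rot: [0.983, 0.184, -0.0, -0.0]
ft_force: [-0.4, -0.1, -1.4]
width: 0.545
grip_force: 63.2
clock 8.37 pos [ 0.4613 -0.2114  0.075 ] yaw 21.26 zaxis [-3.e-04  2.e-04 -1.e+00] f [-0.4 -0.1 -1.4] tq [ 0.01 -0.03 -0.01] w 46.5 q [-0.55  0.55  1.8   0.    0.79  0.65]
units [-0.01 -0.02  0.  ]
```

```bash
python3 -m handwheel '[{"rx":0,"ry":0,"rz":0,"x":0,"y":0,"z":0.08,"gripper":40},{"rx":0,"ry":0,"rz":0,"x":0,"y":0,"z":0.08,"gripper":40},{"rx":0,"ry":0,"rz":0,"x":0,"y":0,"z":0,"gripper":40}]'
python3 -m handwheel '[{"rx":0,"ry":0,"rz":0,"x":0,"y":0,"z":0.04,"gripper":40},{"rx":0,"ry":0,"rz":0,"x":0,"y":0,"z":0,"gripper":40}]'
python3 -c "
from h import *
rows(.461,-.211)"
```

```text
clock: 8.62
ee_pos: [0.4613, -0.2114, 0.0709]
tcp_rot: [0.983, 0.184, -0.0, -0.0]
ft_force: [0.3, 0.4, -1.9]
width: 0.542
grip_force: 63.3
clock: 8.78
ee_pos: [0.4614, -0.2114, 0.0701]
tcp_rot: [0.983, 0.184, -0.0, -0.0]
ft_force: [-0.8, 1.1, -0.9]
width: 0.549
grip_force: 63.3
clock 8.78 pos [ 0.4614 -0.2114  0.0701] yaw 21.25 zaxis [-1.e-04  1.e-04 -1.e+00] f [-0.8  1.1 -0.9] tq [0.01 0.08 0.02] w 46.9 q [-0.55  0.56  1.8   0.    0.78  0.65]
units [-0.01 -0.02  0.  ]
```

```bash
python3 -m handwheel '[{"rx":0,"ry":0,"rz":0,"x":0,"y":0,"z":0.04,"gripper":40},{"rx":0,"ry":0,"rz":0,"x":0,"y":0,"z":0,"gripper":40}]'
python3 -m handwheel '[{"rx":0,"ry":0,"rz":0,"x":0,"y":0,"z":0.04,"gripper":40},{"rx":0,"ry":0,"rz":0,"x":0,"y":0,"z":0,"gripper":40}]'
python3 -c "
from h import *
rows(.461,-.211)"
```

```text
clock: 8.95
ee_pos: [0.4615, -0.2115, 0.0695]
tcp_rot: [0.983, 0.184, 0.0, 0.0]
ft_force: [-1.6, 1.3, 6.9]
width: 0.546
grip_force: 64.2
clock: 9.12
ee_pos: [0.4616, -0.2115, 0.0691]
tcp_rot: [0.983, 0.184, 0.0, 0.0]
ft_force: [-4.2, 2.9, 20.2]
width: 0.545
grip_force: 65.7
clock 9.12 pos [ 0.4616 -0.2115  0.0691] yaw 21.26 zaxis [ 7.e-04 -3.e-04 -1.e+00] f [-4.2  2.9 20.2] tq [0.81 0.89 0.01] w 46.6 q [-0.55  0.56  1.8   0.    0.78  0.65]
units [-0.02 -0.03 -0.  ]
```

```bash
python3 -m handwheel '[{"rx":0,"ry":0,"rz":0,"x":0,"y":0,"z":-0.02,"gripper":40},{"rx":0,"ry":0,"rz":0.5,"x":0,"y":0,"z":0,"gripper":40},{"rx":0,"ry":0,"rz":0.5,"x":0,"y":0,"z":0,"gripper":40},{"rx":0,"ry":0,"rz":0,"x":0,"y":0,"z":0,"gripper":40}]'
python3 -c "
from h import *
rows(.461,-.211)"
python3 -m handwheel '[{"rx":0,"ry":0,"rz":0.5,"x":0,"y":0,"z":0,"gripper":40},{"rx":0,"ry":0,"rz":0.5,"x":0,"y":0,"z":0,"gripper":40},{"rx":0,"ry":0,"rz":0,"x":0,"y":0,"z":0,"gripper":40}]'
python3 -c "
from h import *
rows(.461,-.211)"
```

```text
clock: 9.45
ee_pos: [0.4614, -0.2117, 0.0693]
tcp_rot: [0.991, 0.131, 0.0, 0.0]
ft_force: [-3.5, -1.1, 13.9]
width: 0.545
grip_force: 64.8
clock 9.45 pos [ 0.4614 -0.2117  0.0693] yaw 15.06 zaxis [ 2.e-04 -6.e-04 -1.e+00] f [-3.5 -1.1 13.9] tq [0.14 0.85 0.04] w 46.6 q [-0.55  0.56  1.8  -0.    0.78  0.76]
units [-0.01 -0.03 -0.  ]
clock: 9.7
ee_pos: [0.4614, -0.2118, 0.0693]
tcp_rot: [0.997, 0.079, 0.0, 0.0]
ft_force: [-3.1, -0.1, 11.8]
width: 0.544
grip_force: 64.8
clock 9.7 pos [ 0.4614 -0.2118  0.0693] yaw 9.06 zaxis [ 4.e-04 -6.e-04 -1.e+00] f [-3.1 -0.1 11.8] tq [0.09 0.7  0.04] w 46.5 q [-0.55  0.56  1.8  -0.    0.78  0.87]
units [-0.01 -0.03 -0.  ]
```

```bash
python3 -m handwheel '[{"rx":0,"ry":0,"rz":0.5,"x":0,"y":0,"z":0,"gripper":40},{"rx":0,"ry":0,"rz":0.3,"x":0,"y":0,"z":0,"gripper":40},{"rx":0,"ry":0,"rz":0,"x":0,"y":0,"z":0,"gripper":40}]'
python3 -c "
from h import *
rows(.461,-.211)"
```

```text
clock: 9.95
ee_pos: [0.4614, -0.2118, 0.0693]
tcp_rot: [0.999, 0.038, 0.0, 0.0]
ft_force: [-3.9, -0.7, 12.2]
width: 0.546
grip_force: 64.7
clock 9.95 pos [ 0.4614 -0.2118  0.0693] yaw 4.34 zaxis [ 3.e-04 -7.e-04 -1.e+00] f [-3.9 -0.7 12.2] tq [-0.11  0.81  0.07] w 46.6 q [-0.55  0.56  1.8  -0.    0.78  0.95]
units [-0.01 -0.03 -0.  ]
```

```bash
python3 -m handwheel '[{"rx":0,"ry":0,"rz":0.4,"x":0,"y":0,"z":0,"gripper":40},{"rx":0,"ry":0,"rz":0.3,"x":0,"y":0,"z":0,"gripper":40},{"rx":0,"ry":0,"rz":0,"x":0,"y":0,"z":0,"gripper":40}]'
python3 -c "
from h import *
rows(.461,-.211)"
```

```text
clock: 10.2
ee_pos: [0.4614, -0.2119, 0.0693]
tcp_rot: [1.0, 0.001, 0.0, 0.0]
ft_force: [-3.6, -1.6, 13.5]
width: 0.547
grip_force: 64.7
clock 10.2 pos [ 0.4614 -0.2119  0.0693] yaw 0.14 zaxis [ 2.e-04 -7.e-04 -1.e+00] f [-3.6 -1.6 13.5] tq [-0.22  0.92  0.03] w 46.7 q [-0.55  0.56  1.8  -0.    0.78  1.02]
units [-0.02 -0.03 -0.  ]
```

```bash
python3 -m handwheel '[{"rx":0,"ry":0,"rz":0.4,"x":0,"y":0,"z":0,"gripper":40},{"rx":0,"ry":0,"rz":0.4,"x":0,"y":0,"z":0,"gripper":40},{"rx":0,"ry":0,"rz":0,"x":0,"y":0,"z":0,"gripper":40}]'
python3 -c "
from h import *
rows(.461,-.211)"
```

```text
clock: 10.45
ee_pos: [0.4615, -0.2118, 0.0693]
tcp_rot: [0.999, -0.041, 0.0, 0.0]
ft_force: [-3.1, -1.0, 12.1]
width: 0.543
grip_force: 64.7
clock 10.45 pos [ 0.4615 -0.2118  0.0693] yaw -4.7 zaxis [ 4.e-04 -7.e-04 -1.e+00] f [-3.1 -1.  12.1] tq [-0.03  0.74  0.07] w 46.4 q [-0.55  0.56  1.8  -0.    0.78  1.11]
units [-0.02 -0.03 -0.  ]
```

```bash
python3 -m handwheel '[{"rx":0,"ry":0,"rz":0.4,"x":0,"y":0,"z":0,"gripper":40},{"rx":0,"ry":0,"rz":0.4,"x":0,"y":0,"z":0,"gripper":40},{"rx":0,"ry":0,"rz":0,"x":0,"y":0,"z":0,"gripper":40}]'
python3 -c "
from h import *
rows(.461,-.211)"
```

```text
clock: 10.7
ee_pos: [0.4615, -0.2118, 0.0693]
tcp_rot: [0.997, -0.083, 0.0, 0.0]
ft_force: [-3.0, -0.8, 11.3]
width: 0.547
grip_force: 64.6
clock 10.7 pos [ 0.4615 -0.2118  0.0693] yaw -9.5 zaxis [ 4.e-04 -7.e-04 -1.e+00] f [-3.  -0.8 11.3] tq [-0.06  0.67  0.01] w 46.7 q [-0.55  0.56  1.8  -0.    0.78  1.19]
units [-0.03 -0.03 -0.  ]
```

```bash
python3 -m handwheel '[{"rx":0,"ry":0,"rz":0.4,"x":0,"y":0,"z":0,"gripper":40},{"rx":0,"ry":0,"rz":0.4,"x":0,"y":0,"z":0,"gripper":40},{"rx":0,"ry":0,"rz":0,"x":0,"y":0,"z":0,"gripper":40}]'
python3 -c "
from h import *
rows(.461,-.211)"
```

```text
clock: 10.95
ee_pos: [0.4615, -0.2118, 0.0693]
tcp_rot: [0.992, -0.124, 0.0, 0.0]
ft_force: [-2.9, -0.2, 10.2]
width: 0.543
grip_force: 64.6
clock 10.95 pos [ 0.4615 -0.2118  0.0693] yaw -14.3 zaxis [ 5.e-04 -7.e-04 -1.e+00] f [-2.9 -0.2 10.2] tq [-0.08  0.66  0.02] w 46.4 q [-0.55  0.56  1.8  -0.    0.78  1.27]
units [-0.03 -0.03 -0.  ]
```

```bash
python3 -m handwheel '[{"rx":0,"ry":0,"rz":0.4,"x":0,"y":0,"z":0,"gripper":40},{"rx":0,"ry":0,"rz":0.4,"x":0,"y":0,"z":0,"gripper":40},{"rx":0,"ry":0,"rz":0,"x":0,"y":0,"z":0,"gripper":40}]'
python3 -c "
from h import *
rows(.461,-.211)"
```

```text
clock: 11.2
ee_pos: [0.4615, -0.2118, 0.0693]
tcp_rot: [0.986, -0.166, 0.0, 0.0]
ft_force: [-3.2, -1.2, 10.2]
width: 0.544
grip_force: 64.5
clock 11.2 pos [ 0.4615 -0.2118  0.0693] yaw -19.1 zaxis [ 5.e-04 -7.e-04 -1.e+00] f [-3.2 -1.2 10.2] tq [-0.09  0.64  0.07] w 46.5 q [-0.55  0.56  1.8  -0.    0.78  1.36]
units [-0.03 -0.02 -0.  ]
```

```bash
python3 -m handwheel '[{"rx":0,"ry":0,"rz":0.4,"x":0,"y":0,"z":0,"gripper":40},{"rx":0,"ry":0,"rz":0.4,"x":0,"y":0,"z":0,"gripper":40},{"rx":0,"ry":0,"rz":0,"x":0,"y":0,"z":0,"gripper":40}]'
python3 -c "
from h import *
rows(.461,-.211)"
```

```text
clock: 11.45
ee_pos: [0.4616, -0.2118, 0.0692]
tcp_rot: [0.978, -0.207, 0.0, 0.0]
ft_force: [-0.4, -1.7, 7.4]
width: 0.548
grip_force: 64.3
clock 11.45 pos [ 0.4616 -0.2118  0.0692] yaw -23.91 zaxis [ 6.e-04 -6.e-04 -1.e+00] f [-0.4 -1.7  7.4] tq [0.06 0.38 0.01] w 46.8 q [-0.55  0.56  1.8  -0.    0.78  1.44]
units [-0.03 -0.02 -0.  ]
```

```bash
python3 -m handwheel '[{"rx":0,"ry":0,"rz":0.4,"x":0,"y":0,"z":0,"gripper":40},{"rx":0,"ry":0,"rz":0.4,"x":0,"y":0,"z":0,"gripper":40},{"rx":0,"ry":0,"rz":0,"x":0,"y":0,"z":0,"gripper":40}]'
python3 -c "
from h import *
rows(.461,-.211)"
```

```text
clock: 11.7
ee_pos: [0.4616, -0.2117, 0.069]
tcp_rot: [0.969, -0.248, 0.0, 0.0]
ft_force: [-0.4, -0.4, 4.1]
width: 0.543
grip_force: 63.8
clock 11.7 pos [ 0.4616 -0.2117  0.069 ] yaw -28.68 zaxis [ 5.e-04 -4.e-04 -1.e+00] f [-0.4 -0.4  4.1] tq [0.05 0.08 0.01] w 46.4 q [-0.55  0.56  1.8  -0.    0.78  1.52]
units [-0.03 -0.01 -0.  ]
```

```bash
python3 -m handwheel '[{"rx":0,"ry":0,"rz":0.3,"x":0,"y":0,"z":0.04,"gripper":40},{"rx":0,"ry":0,"rz":0,"x":0,"y":0,"z":0,"gripper":40}]'
python3 -c "
from h import *
rows(.461,-.211)"
```

```text
clock: 11.87
ee_pos: [0.4617, -0.2116, 0.0678]
tcp_rot: [0.965, -0.262, 0.0, 0.0]
ft_force: [0.7, -0.5, 0.8]
width: 0.547
grip_force: 63.5
clock 11.87 pos [ 0.4617 -0.2116  0.0678] yaw -30.37 zaxis [ 6.e-04 -3.e-04 -1.e+00] f [ 0.7 -0.5  0.8] tq [-0.03 -0.15 -0.09] w 46.7 q [-0.55  0.57  1.8   0.    0.77  1.55]
units [-0.04 -0.01 -0.  ]
```

```bash
python3 -m handwheel '[{"rx":0,"ry":0,"rz":0.2,"x":0,"y":0,"z":0.06,"gripper":40},{"rx":0,"ry":0,"rz":0.2,"x":0,"y":0,"z":0.06,"gripper":40},{"rx":0,"ry":0,"rz":0,"x":0,"y":0,"z":0,"gripper":40}]'
python3 -c "
from h import *
rows(.461,-.211)"
```

```text
clock: 12.12
ee_pos: [0.4615, -0.2115, 0.0646]
tcp_rot: [0.959, -0.283, 0.0, 0.0]
ft_force: [-0.3, -1.3, 2.6]
width: 0.544
grip_force: 63.6
clock 12.12 pos [ 0.4615 -0.2115  0.0646] yaw -32.82 zaxis [ 1.e-04 -0.e+00 -1.e+00] f [-0.3 -1.3  2.6] tq [-0.06 -0.11  0.02] w 46.4 q [-0.55  0.57  1.8   0.    0.77  1.6 ]
units [-0.03 -0.01 -0.  ]
```

```bash
python3 -m handwheel '[{"rx":0,"ry":0,"rz":0,"x":0,"y":0,"z":0.06,"gripper":40},{"rx":0,"ry":0,"rz":0,"x":0,"y":0,"z":0.06,"gripper":40},{"rx":0,"ry":0,"rz":0,"x":0,"y":0,"z":0,"gripper":40}]'
python3 -c "
from h import *
rows(.461,-.211)"
```

```text
clock: 12.37
ee_pos: [0.4615, -0.2115, 0.0616]
tcp_rot: [0.96, -0.282, 0.0, -0.0]
ft_force: [1.4, -0.6, 3.0]
width: 0.547
grip_force: 63.7
clock 12.37 pos [ 0.4615 -0.2115  0.0616] yaw -32.72 zaxis [ 1.e-04 -0.e+00 -1.e+00] f [ 1.4 -0.6  3. ] tq [-0.05 -0.15  0.06] w 46.7 q [-0.55  0.58  1.81  0.    0.76  1.59]
units [-0.03 -0.01 -0.  ]
```

```bash
python3 -m handwheel '[{"rx":0,"ry":0,"rz":0,"x":0,"y":0,"z":0.04,"gripper":40},{"rx":0,"ry":0,"rz":0,"x":0,"y":0,"z":0.02,"gripper":40},{"rx":0,"ry":0,"rz":0,"x":0,"y":0,"z":0,"gripper":40}]'
python3 -m handwheel '[{"rx":0,"ry":0,"rz":0,"x":0,"y":0,"z":0.03,"gripper":40},{"rx":0,"ry":0,"rz":0,"x":0,"y":0,"z":0,"gripper":40},{"rx":0,"ry":0,"rz":0,"x":0,"y":0,"z":0,"gripper":40}]'
```

```text
clock: 12.62
ee_pos: [0.4616, -0.2116, 0.0607]
tcp_rot: [0.959, -0.282, 0.0, 0.0]
ft_force: [-0.3, 1.6, 12.6]
width: 0.55
grip_force: 65.0
clock: 12.87
ee_pos: [0.4616, -0.2115, 0.0606]
tcp_rot: [0.959, -0.282, 0.001, 0.0]
ft_force: [-5.0, 3.1, 31.4]
width: 0.546
grip_force: 66.8
```

```bash
python3 -m handwheel '[{"rx":0,"ry":0,"rz":0,"x":0,"y":0,"z":-0.02,"gripper":40},{"rx":0,"ry":0,"rz":0,"x":0,"y":0,"z":0,"gripper":40},{"rx":0,"ry":0,"rz":0,"x":0,"y":0,"z":0,"gripper":40}]'
python3 -m handwheel '[{"rx":0,"ry":0,"rz":0,"x":0,"y":0,"z":0,"gripper":40},{"rx":0,"ry":0,"rz":0,"x":0,"y":0,"z":0,"gripper":40},{"rx":0,"ry":0,"rz":0,"x":0,"y":0,"z":0,"gripper":40}]'
python3 - <<'E'
from h import *
rows(.461,-.211)
im=[r.camera(c)[0][:,:,::-1] for c in("scene","top")]
f=lambda i,u,v,w,h:cv2.resize(i[v-h:v+h,u-w:u+w],(400,300),interpolation=cv2.INTER_CUBIC)
cv2.imwrite("pics/m3.png",np.hstack([f(im[1],440,260,80,60),f(im[0],410,200,60,45)]))
E
```

```text
clock: 13.12
ee_pos: [0.4616, -0.2115, 0.0607]
tcp_rot: [0.959, -0.282, 0.0, 0.0]
ft_force: [-2.9, 3.0, 19.1]
width: 0.543
grip_force: 65.4
clock: 13.37
ee_pos: [0.4616, -0.2116, 0.0607]
tcp_rot: [0.959, -0.282, 0.0, 0.0]
ft_force: [-2.1, 2.0, 19.0]
width: 0.546
grip_force: 65.4
clock 13.37 pos [ 0.4616 -0.2116  0.0607] yaw -32.73 zaxis [ 7.e-04 -4.e-04 -1.e+00] f [-2.1  2.  19. ] tq [ 0.24  0.43 -0.05] w 46.6 q [-0.55  0.58  1.81 -0.    0.76  1.59]
units [-0.03 -0.01 -0.  ]
```

View pics/m3.png

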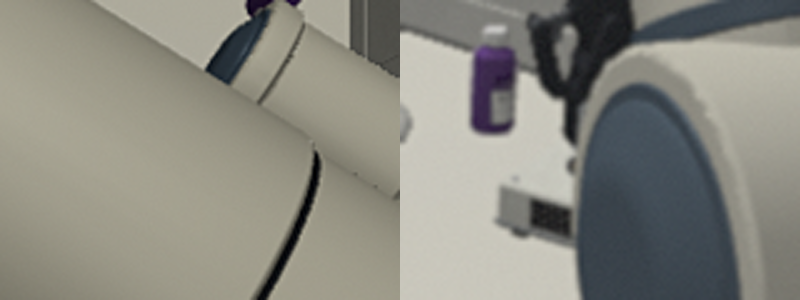

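The arm hides the cell in both views, and the stain bottle is untouched. By feel the cell is home: it travelled 8.9 mm below the pin stop, to the expected height, against a firm 19 N. I'm handing in.

```bash
python3 -c "
from station import r
print(r.hand_in())"
```

```text
the job is handed in; nothing more can be done
None
```

The blue cell was keyed onto the pin after about a 54° clockwise turn, pushed fully home by feel (the arm hid it from both cameras), and handed in at about 13.5 s still gripped and held down with about 19 N.

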